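# Nudge a fixture plate onto its locating pins

## Robot

A 7-joint arm with a two-finger parallel gripper is mounted at the origin on the work surface. World frame = base frame: x ahead of the robot, y to its left, z up, the work surface at z = 0. Lengths are in m, angles in rad, forces in N, time in s.
With the tool pointing down it reaches from about 0.35 to 0.9 m from the base axis. Payload 19.9 kg.
Tool frame: the origin (TCP) lies midway between the tips of the shut fingers; the grasp point (between the pads) lies 19 mm behind it (grip_point_offset is the distance from the TCP to the grasp point, in m); z points along the fingers, y is the direction in which the jaws open and shut (so a half turn about z gives the same grasp; the last joint's range is limited). The gripper opens to 94 mm and grips with 3 to 60 N. Pads are 16 mm wide; open, the fingers measure 119 mm over their backs; the gripper's body (75 mm by 177 mm) begins 78 mm behind the grasp point.
Start: joints at [-1.252, 0.417, -0.01, 1.614, 0.005, 1.111, -0.053], TCP at [0.221, 0.585, 0.205] pointing down, gripper open.
Joint ranges: [-2.81, 2.81], [-0.39, 2.02], [-1.27, 1.25], [0.06, 2.57], [-1.19, 4.33], [0.19, 2], [-2.82, 2.82]. Speed limits (rad/s): [1.89, 1.89, 2.39, 2.39, 3.01, 3.01, 3.01].

## Interface

Orientations are given as a unit quaternion [x, y, z, w].
In Python, from rig import movep, movel, set_joints, grip, pause, inverse_kinematics, read_state, snapshot, camera_info, IKError, hand_in, boxes_of, grip_point_offset gives the robot as it stands. Calls block until the motion is done:
- movep(position, orientation): joint-space move of the TCP to a pose.
- movel(position, rot=None, feed=0.15): straight line of the TCP; rot=None keeps the orientation; feed is the mean speed in m/s.
- set_joints(angles): joint-space move.
- grip(opening, squeeze=None): finger opening in m; squeeze is the grip in N (None keeps the last); returns when the fingers have stopped.
- pause(seconds).
- inverse_kinematics(position, orientation): joint angles nearest the present ones, or None.
- read_state(): the state.
- snapshot(name): name is "scene" or "side" or "wrist"; returns the picture (384x512x3 uint8, red, green, blue); there is no depth.
- camera_info(name): a dict with "camera_matrix" (3x3 intrinsics, pixels), "T" (4x4, takes a point from camera to world coordinates); the wrist camera has in their place "hand_eye" (4x4, takes a point from camera to tool coordinates, whose origin is the TCP and whose axes are the flange's). Camera axes: x right, y down, z forward; pixel columns grow to the right and rows downward; lengths in m; the calibration is good to about 2 mm. The wrist camera is an equidistant fisheye: a pixel r from the principal point sees the ray r / f radians off the axis. A picture is of the moment at which its call begins: read the wrist's pose just before it. camera_info takes no time and is no camera call.
A pose or a line that the arm cannot do raises IKError and nothing moves.
- hand_in(): hands the job in, once; it reports no verdict.
Trained networks look in the newest picture that a camera, given by its name, has taken for a name from the list of things; names that differ only in an ending like _2 or _b are one class to them, and where a whole thing is asked for, a point or a joint stands for the part that bears it (a point fixed in the world has none). Each returns a list of dicts, best first, with "confidence" (0 to 1); they miss things now and then, are a little off and sometimes report something else, mostly with a low value. They report only what shows in the picture. A call takes as long as a camera call.
- boxes_of(target, camera): "position" ([x, y, z] in m, in world coordinates, good to about 4 mm: the middle of the surface that is visible of it).
The state is a dict: "t": time; "qpos": joint angles; "joint_velocities": joint speeds; "joint_efforts": joint torques, N m; "eef_pos": TCP position; "orientation": TCP orientation; "ft_force": force on the tool from outside, world axes, zero at the start; "wrist_torque": the same for the moment, N m; "opening": finger opening in m.
Only numpy, scipy, OpenCV 4.12 (cv2) and the standard library are available. Lean on these libraries where they do the work, as an engineer would, in place of code of your own. Each camera call takes 0.05 s, during which the arm holds its last target.

## Task

The fixture plate with the clamped shaft was set down askew on the receiver base, with the edge nearest the robot propped on the two locating pins. Without gripping or lifting it, nudge it by its edges with the fingers until both of its holes drop over the pins and it lies flat on the base, then move clear. Keep off the clamped shaft and its V-blocks, and leave the other things on the bench where they are.

Things in the scene. Friction and masses are not known exactly. Their poses are not given: they have to be found in the camera images.
- receiver: fixed receiver base: blackened steel plate 210 (its x) x 300 (its y) x 15 mm lying on the bench, with a grid of tapped holes (only marks) and two steel locating pins. Origin at the centre of its underside, so its top face is at z = +15 mm; its x axis points away from the robot (turned by up to 0.35 rad), y to the left, z up. It does not move.
- pin_left (a point): tip of the left locating pin, 10 mm above the top of the receiver base, at x = -45, y = +75 mm in the base's frame (the robot's side of the base). Pin 12 mm in diameter for its lowest 4 mm, then a bullet nose narrowing to 5 mm at the tip.
- pin_right (a point): tip of the right locating pin, same shape and height, at x = -45, y = -75 mm in the base's frame.
- fixture_plate: loose aluminium plate 130 (x) x 200 (y) x 10 mm, 0.65 to 1 kg with its load, edges plain. Origin: centre of its underside; x away from the robot, y left, z its upward normal. Starts too near the robot by 12 to 24 mm, up to 28 mm left or right, turned up to 0.07 rad; near edge propped on the pin tips (underside 12 to 14 mm over the base), far edge on the base. Slides, friction about 0.6.
- hole_left (a point): centre, at the plate's underside, of the left through hole, 13.5 mm in diameter, at x = -45, y = +75 mm in the plate's frame; belongs over pin_left (0.75 mm of play all round). It starts to drop over the bullet nose once within about 4 mm of the pin's axis.
- hole_right (a point): the same for the right hole, at x = -45, y = -75 mm in the plate's frame; belongs over pin_right. Seated, the plate lies flat on the base, its origin straight over the base's origin and 15 mm above it.
- clamped_shaft: the work carried by the plate and screwed to it: two steel V-blocks with a stepped steel shaft (119 mm long, along y) held by two stirrup clamps with thumb screws; occupies 58 (x) x 119 (y) mm and rises 46 mm above the plate's top face. Origin at the centre of its underside, on the plate's top face at plate x = +16, y = 0 mm. Not to be touched.
- ring_gauge: bystander: plain steel ring gauge, 48 mm across, 22 mm bore, 16 mm high, lying flat near the receiver base; origin at the centre of its underside
- v_block: bystander: spare dark steel V-block, 45 x 35 x 35 mm, beyond the receiver base; origin at the centre of its underside
- plug_gauge: bystander: double-ended plug gauge lying to the right of the receiver base, square handle 60 x 14 x 14 mm, 102 mm long overall; origin at the centre of the handle's underside
- hex_key: bystander: L-shaped hex key, 85 x 26 x 5 mm, lying on the far margin of the receiver base, its long leg along the base's y at about x = +79 mm (the seated plate's far edge is at +65 mm), short leg pointing away from the robot; origin under the middle of the long leg
- caliper: bystander: digital caliper, 235 mm long, lying on the printed sheet to the left; origin under the middle of its beam
- cleaner: bystander: white cleaner bottle, 52 mm across, 130 mm tall, standing to the right; origin at the centre of its underside
- mouse: bystander: black computer mouse, 105 x 60 x 33 mm, on the left; origin at the centre of its underside

How it is judged:
At the end, for the whole second after the job is handed in: Both holes are over their pins (centres within 2.5 mm), the plate lies flat on the receiver base (underside within 1.5 mm of its top face, tilt under 0.012 rad) and at rest (horizontal distance between hole_left and pin_left below 0.0025 m and horizontal distance between hole_right and pin_right below 0.0025 m and z of fixture_plate in the frame of receiver below 0.0165 m and angle between fixture_plate's own z axis and vertical below 0.012 rad and linear speed of fixture_plate below 0.01 m/s and angular speed of fixture_plate below 0.05 rad/s); the robot touches nothing.
It fails at once if the plate is lifted: its centre rises more than 20 mm above the top of the receiver base (z of fixture_plate in the frame of receiver above 0.035 m).
It fails at once if the plate is tipped by more than 0.25 rad (angle between fixture_plate's own z axis and vertical above 0.25 rad).
It fails at once if the clamped shaft, its V-blocks or clamps are touched by the robot (more than 1 N) (contact force between any of the fingers, the arm and clamped_shaft above 1 N).
It fails at once if another thing on the bench is moved by more than 15 mm (distance of any of ring_gauge, v_block, plug_gauge, hex_key, caliper, cleaner, mouse from where it was at the start of the episode above 0.015 m).
It also fails if it takes over 48 s, if anything falls off the work surface, if the arm or the gripper's body presses on something with over 40 N, if the wrist force passes 120 N, or if a joint passes its speed limit or range.

## Working session

There is one attempt and no reset: what is moved stays moved. The work goes in short steps, each a Python script; the robot and the scene stay as the last script left them, time stands still between calls to the robot, and variables do not carry over. Pictures are saved under pics/ and viewed, and the job is handed in when it is done.

```bash
ls; mkdir -p pics; python3 - <<'E'
from rig import *
import cv2,numpy as np
s=read_state();print(s['t'],s['eef_pos'],s['orientation'],s['ft_force'],s['opening'],grip_point_offset)
for c in ["scene","side","wrist"]:
    im=snapshot(c);cv2.imwrite(f'pics/{c}0.png',im[:,:,::-1])
    print(c,{k:np.round(v,4).tolist() if not isinstance(v,str) else v for k,v in camera_info(c).items()})
    for n in ["receiver","fixture_plate","pin_left","pin_right","hole_left","hole_right","clamped_shaft","hex_key","ring_gauge"]:
        if c!="wrist":print(n,[(np.round(b['position'],4).tolist(),round(b['confidence'],2)) for b in boxes_of(n,c)][:3])
print(read_state()['t'])
E
```

```text
pics
0.0 [0.22051673 0.58439417 0.2048328 ] [ 1.79432986e-01  9.83770010e-01 -6.04700251e-04 -7.42711960e-05] [-0.39137433  0.62121359 -0.03730032] 0.09397703229098046 0.0188
scene {'camera_matrix': [[348.2112, 0.0, 255.4397], [0.0, 348.2112, 185.7254], [0.0, 0.0, 1.0]], 'T': [[0.8828, 0.3514, -0.3118, 0.8603], [0.4694, -0.631, 0.6177, -0.5954], [0.0203, -0.6916, -0.722, 0.7684], [0.0, 0.0, 0.0, 1.0]]}
receiver [([0.6023, -0.1207, 0.0152], 0.93)]
fixture_plate [([0.5636, -0.0333, 0.0355], 0.62)]
pin_left [([0.6003, -0.1137, 0.013], 0.67), ([0.5634, -0.0355, 0.0319], 0.65)]
pin_right [([0.5979, -0.1174, 0.0188], 0.81)]
hole_left [([0.5634, -0.0355, 0.0329], 0.94), ([0.5987, -0.1186, 0.0145], 0.64), ([0.6104, 0.4058, 0.0081], 0.37)]
hole_right [([0.5621, -0.0315, 0.0313], 0.79)]
clamped_shaft [([0.5731, -0.0262, 0.0573], 0.83)]
hex_key []
ring_gauge [([0.4415, 0.1113, 0.0199], 0.42)]
side {'camera_matrix': [[362.3824, 0.0, 251.0293], [0.0, 362.3824, 189.6343], [0.0, 0.0, 1.0]], 'T': [[0.9655, -0.1667, 0.2001, 0.3695], [-0.2595, -0.5519, 0.7925, -0.7785], [-0.0217, -0.8171, -0.5761, 0.6157], [0.0, 0.0, 0.0, 1.0]]}
receiver [([0.5512, -0.1216, 0.014], 0.85)]
fixture_plate [([0.5423, -0.0471, 0.034], 0.7), ([0.4363, 0.1079, 0.0101], 0.59)]
pin_left [([0.5542, -0.1236, 0.0123], 0.81)]
pin_right [([0.5545, -0.1229, 0.018], 0.65)]
hole_left [([0.5504, -0.0467, 0.0393], 0.72)]
hole_right [([0.5447, -0.0507, 0.0361], 0.64), ([0.4358, 0.1084, 0.011], 0.53)]
clamped_shaft [([0.5643, -0.0474, 0.0521], 0.84), ([0.609, -0.4483, 0.0793], 0.53)]
hex_key [([0.639, -0.0867, 0.0186], 0.53), ([0.555, -0.1249, 0.0158], 0.37)]
ring_gauge [([0.4359, 0.1084, 0.0092], 0.47)]
wrist {'camera_matrix': [[297.3186, 0.0, 258.9738], [0.0, 297.3186, 198.0683], [0.0, 0.0, 1.0]], 'hand_eye': [[-0.001, -0.9684, -0.2495, 0.0711], [1.0, -0.0008, -0.001, -0.0006], [0.0008, -0.2495, 0.9684, -0.1797], [0.0, 0.0, 0.0, 1.0]]}
1.05
```

View pics/scene0.png

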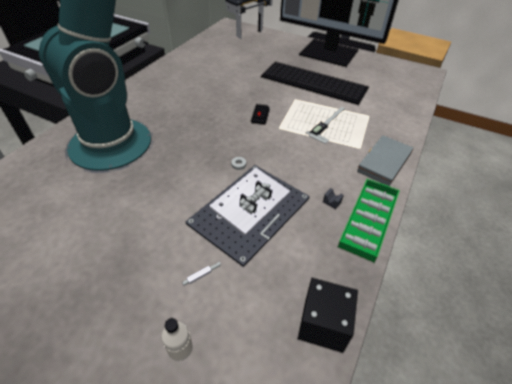

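View pics/side0.png

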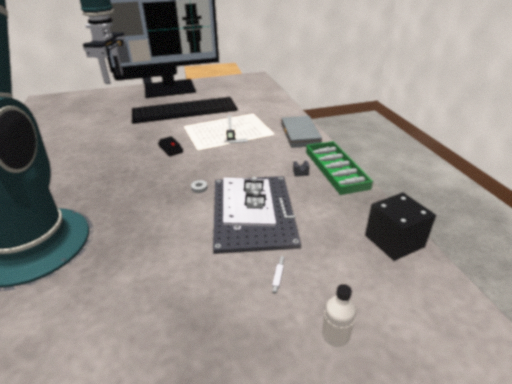

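View pics/wrist0.png

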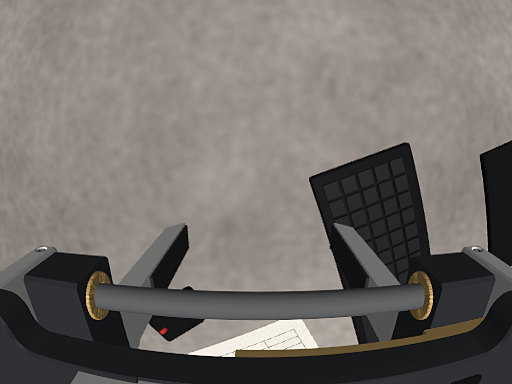

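```bash
cat > h.py <<'E'
from rig import *
import numpy as np,cv2
from scipy.spatial.transform import Rotation as R
def px2w(cam,px,z,tool=None):
    ci=camera_info(cam);K=np.array(ci['camera_matrix']);u=np.atleast_2d(np.array(px,float))
    if cam=='wrist':
        d=u-K[:2,2];r=np.linalg.norm(d,axis=1);th=r/K[0,0]
        ray=np.c_[d/np.maximum(r,1e-9)[:,None]*np.sin(th)[:,None],np.cos(th)]
        T=tool@np.array(ci['hand_eye'])
    else:
        ray=np.c_[(u-K[:2,2])/K[0,0],np.ones(len(u))];T=np.array(ci['T'])
    w=ray@T[:3,:3].T;o=T[:3,3]
    return o+w*((np.asarray(z)-o[2])/w[:,2])[:,None]
def w2px(P,tool):
    ci=camera_info('wrist');K=np.array(ci['camera_matrix']);T=np.linalg.inv(tool@np.array(ci['hand_eye']))
    P=np.atleast_2d(P);c=P@T[:3,:3].T+T[:3,3];rr=np.linalg.norm(c[:,:2],axis=1);th=np.arctan2(rr,c[:,2])
    return K[:2,2]+c[:,:2]/rr[:,None]*th[:,None]*K[0,0]
def tool():
    s=read_state();T=np.eye(4);T[:3,:3]=R.from_quat(s['orientation']).as_matrix();T[:3,3]=s['eef_pos'];return T
def qdown(yaw): # tool y along world angle yaw+90deg, tool x = toward the robot (-x) rotated by yaw
    x=np.array([-np.cos(yaw),-np.sin(yaw),0]);z=np.array([0,0,-1.]);y=np.cross(z,x)
    return R.from_matrix(np.c_[x,y,z]).as_quat()
E
python3 - <<'E'
from h import *
a=cv2.imread('pics/scene0.png')[155:270,175:320];cv2.imwrite('pics/sc.png',cv2.resize(a,None,fx=5,fy=5,interpolation=cv2.INTER_CUBIC))
p=px2w('scene',[(187,222),(254,167),(308,195),(243,262)],0.015);print(p.round(4))
d=p[1]-p[0];print(np.linalg.norm(d),p.mean(0)); d=p[2]-p[1];print(np.linalg.norm(d),np.arctan2(d[1],d[0]))
p=px2w('side',[(214,249),(217,178),(292,176),(299,246)],0.015);print(p.round(4),p.mean(0)); d=p[2]-p[1];print(np.linalg.norm(d),np.arctan2(d[1],d[0]))
print(qdown(0),inverse_kinematics([.6,-.05,.17],qdown(0)))
E
```

```text
[[ 0.4367 -0.1615  0.015 ]
 [ 0.4925  0.1192  0.015 ]
 [ 0.6874  0.0909  0.015 ]
 [ 0.6307 -0.1967  0.015 ]]
0.2861784659025847 [ 0.56182954 -0.03700614  0.015     ]
0.19696655717607037 -0.14427245046092185
[[ 0.4324 -0.1602  0.015 ]
 [ 0.4953  0.1365  0.015 ]
 [ 0.7154  0.081   0.015 ]
 [ 0.6264 -0.2066  0.015 ]] [ 0.56735846 -0.03731049  0.015     ]
0.22699940510682393 -0.2470072244818133
[0. 1. 0. 0.] [-0.35871423  0.45156593  0.51530399  1.72280324 -0.25296351  1.03377987
  1.81484046]
```

View pics/sc.png

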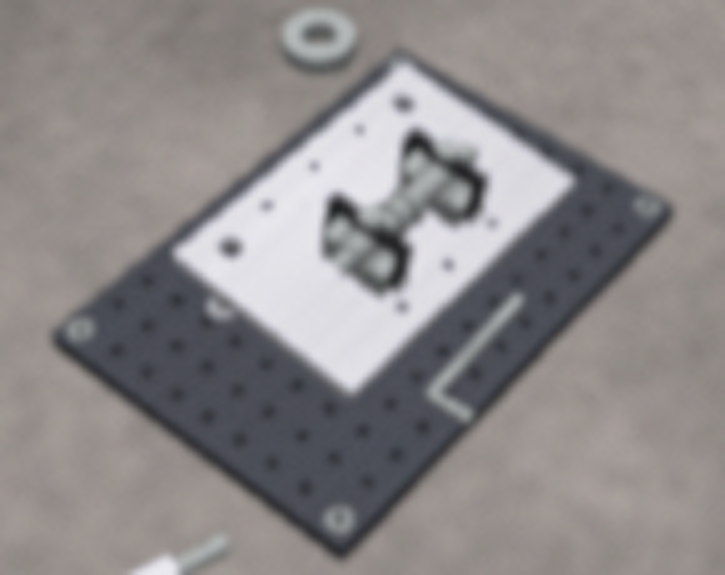

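```bash
python3 - <<'E'
from h import *
c=np.array([.565,-.037]);yaw=-.19;ex=np.array([np.cos(yaw),np.sin(yaw)])
p=list(c+.05*ex)+[.17]
print(inverse_kinematics(p,qdown(yaw)))
movep(p,qdown(yaw))
pause(.2)
T=tool();np.save('T1.npy',T);im=snapshot('wrist');cv2.imwrite('pics/w1.png',im[:,:,::-1]);print(T.round(4),read_state()['t'])
cv2.imwrite('pics/w1b.png',cv2.resize(im[:,:,::-1],(800,600),interpolation=cv2.INTER_CUBIC))
E
```

```text
[-0.35630547  0.47663233  0.51319934  1.68690765 -0.26311074  1.04727306
  1.6225965 ]
[[-9.821e-01  1.882e-01 -0.000e+00  6.141e-01]
 [ 1.882e-01  9.821e-01  1.000e-04 -4.600e-02]
 [ 0.000e+00  1.000e-04 -1.000e+00  1.700e-01]
 [ 0.000e+00  0.000e+00  0.000e+00  1.000e+00]] 3.9333
```

View pics/w1b.png

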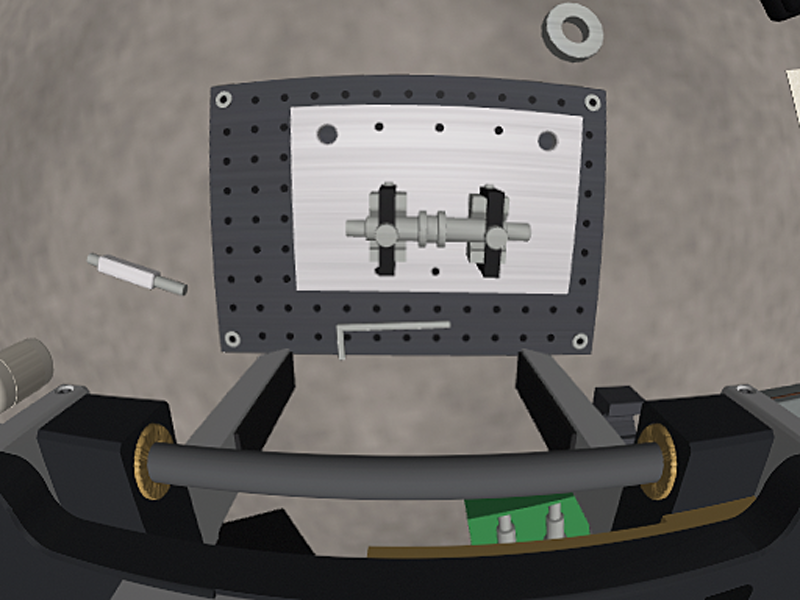

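```bash
cat >> h.py <<'E'
from scipy.optimize import least_squares
def rz(a):return np.array([[np.cos(a),-np.sin(a)],[np.sin(a),np.cos(a)]])
def fit(px,loc,z,T):
    """planar fit of local pts (2d) to pixel rays at heights z -> x,y,yaw,residuals(mm)"""
    P=px2w('wrist',px,np.asarray(z,float),T)[:,:2];loc=np.array(loc,float)
    f=lambda q:(loc@rz(q[2]).T+q[:2]-P).ravel()
    r=least_squares(f,[.56,-.04,-.19]);return r.x,(r.fun.reshape(-1,2)*1e3).round(1)
E
python3 - <<'E'
import cv2,numpy as np
im=cv2.imread('pics/w1.png')
pts=[(134,56),(388,58),(142,225),(379,226),(186,68),(373,75),(189,186),(363,189),(209,86),(350,90)]
tiles=[]
for x,y in pts:
    t=cv2.resize(im[y-10:y+10,x-10:x+10],(150,150),interpolation=cv2.INTER_NEAREST)
    cv2.putText(t,f"{x-10},{y-10}",(2,10),0,.35,(0,0,255));tiles.append(t)
g=np.vstack([np.hstack(tiles[:5]),np.hstack(tiles[5:])]);cv2.imwrite('pics/tiles.png',g)
E
```

```text
(no output)
```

View pics/tiles.png

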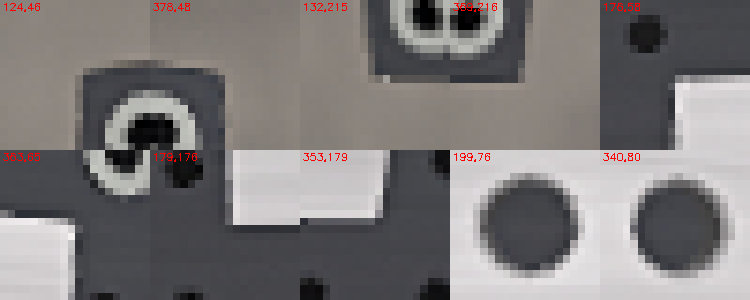

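```bash
python3 - <<'E'
from h import *
T=np.load('T1.npy')
rp=np.array([(134.7,55.3),(388,57.5),(141.9,225.7),(378.6,226.7)])-.5
q,r=fit(rp,[(-.105,-.15),(-.105,.15),(.105,-.15),(.105,.15)],[.015]*4,T);print('rec',q.round(4),r.tolist())
pp=np.array([(186.3,68.7),(373,74),(189.8,186),(364,188.3),(209.5,86),(350.7,90.2)])-.5
loc=[(-.065,-.1),(-.065,.1),(.065,-.1),(.065,.1),(-.045,-.075),(-.045,.075)]
for dz in(.010,.013,.016):
    z=[.025+dz*(.065-l[0])/.13 for l in loc]
    k,rr=fit(pp,loc,z,T);print('plate',k.round(4),rr.tolist())
    d=rz(q[2]).T@(k[:2]-q[:2]);print('rel mm',(d*1e3).round(1),(k[2]-q[2]).round(4))
E
```

```text
rec [ 0.5614 -0.0351 -0.1963] [[0.0, -0.2], [-0.3, 0.2], [-0.2, -0.4], [0.4, 0.4]]
plate [ 0.5528 -0.0126 -0.2024] [[0.3, 0.9], [0.4, -1.3], [-0.3, 0.8], [-0.5, -0.3], [0.2, 0.6], [-0.2, -0.7]]
rel mm [-12.8  20.4] -0.006
plate [ 0.553  -0.0128 -0.2019] [[-0.1, 0.0], [0.3, -0.2], [0.0, 0.6], [-0.2, -0.4], [0.1, 0.0], [-0.1, -0.0]]
rel mm [-12.5  20.3] -0.0056
plate [ 0.5533 -0.0129 -0.2015] [[-0.5, -0.8], [0.1, 0.8], [0.4, 0.5], [0.0, -0.6], [0.0, -0.5], [-0.0, 0.6]]
rel mm [-12.2  20.2] -0.0051
```

```bash
cat >> h.py <<'E'
Q=np.array([0.5614,-0.0351,-0.1963])
def W(x,y,z): # receiver mm -> world, z in m
    return list(rz(Q[2])@np.array([x,y])/1e3+Q[:2])+[z]
def RL(p): return rz(Q[2]).T@(np.array(p[:2])-Q[:2])*1e3
def fr():
    f=np.array(read_state()['ft_force']);return np.r_[rz(Q[2]).T@f[:2],f[2]]
E
python3 - <<'E'
from h import *
for yaw in (Q[2]-np.pi/2,Q[2]+np.pi/2):
    for z in(.15,.019): print(yaw,inverse_kinematics(W(-12,138,z),qdown(yaw)))
P=px2w('wrist',[(572/1.5625,32/1.5625)],.016,np.load('T1.npy'));print(RL(P[0]))
print(read_state()['ft_force'])
E
```

```text
-1.7670963267948965 [-0.85176088  0.53302582  0.83814881  1.78937189 -0.45759422  1.02565702
 -0.03446468]
-1.7670963267948965 [-0.76467941  0.7147822   0.72508546  1.86079801 -0.64034657  0.81475435
  0.10132523]
1.3744963267948966 [-0.34023412  0.40745658  0.14193139  1.77263651 -0.06818349  0.96625215
  2.77430267]
1.3744963267948966 [-0.3071866   0.58686909  0.10164299  1.84526447 -0.08594048  0.71367195
  2.78786776]
[-147.69089646  123.17340862]
[ 0.9917758  -0.01166202 -0.82463374]
```

```bash
python3 - <<'E'
from h import *
yaw=Q[2]-np.pi/2;o=qdown(yaw)
movep(W(-12,138,.15),o); grip(.08)
movel(W(-12,138,.020),feed=.12); pause(.1)
f0=fr();print('f0',f0.round(2),RL(read_state()['eef_pos']).round(1),read_state()['eef_pos'][2],read_state()['opening'])
y=138
while y>118:
    y-=1; movel(W(-12,y,.020),feed=.03)
    f=fr()-f0
    if f[1]>1.5: print('contact',y,f.round(2));break
print(RL(read_state()['eef_pos']).round(2),f.round(2),read_state()['t'])
im=snapshot('wrist');np.save('T2.npy',tool());cv2.imwrite('pics/w2.png',cv2.resize(im[:,:,::-1],(800,600),interpolation=cv2.INTER_CUBIC))
E
```

```text
f0 [ 0.33 -0.49 -0.18] [-11.7 138.2] 0.02063452031227514 0.07988662595435052
contact 130 [-2.44  3.72  0.97]
[-12.08 130.25] [-2.44  3.72  0.97] 9.2417
```

View pics/w2.png

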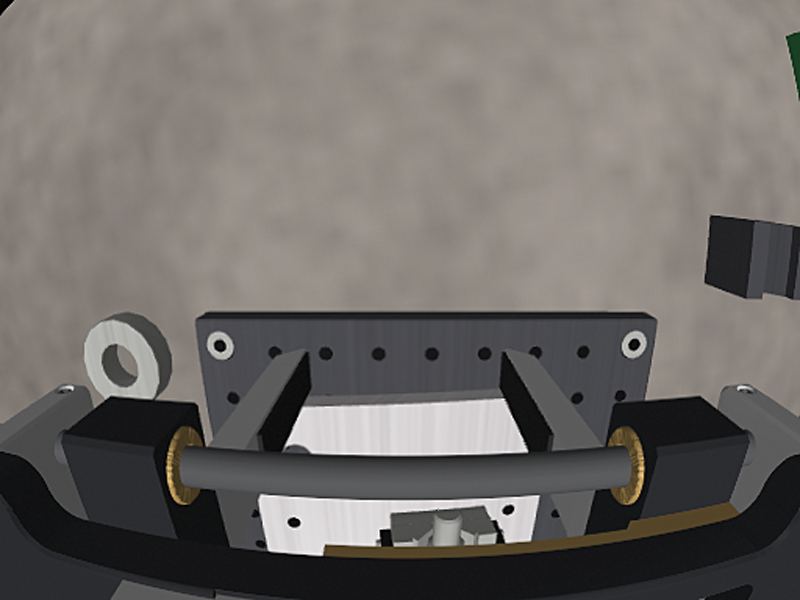

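```bash
python3 - <<'E'
from h import *
f0=np.array([.33,-.49,-.18])
for y in (124,118,113,110):
    movel(W(-12,y,.020),feed=.03); print(y,RL(read_state()['eef_pos']).round(2),(fr()-f0).round(2))
pause(.1)
movel(W(-12,122,.020),feed=.1); movel(W(-12,122,.15),feed=.25); grip(.094)
c=W(50,0,.17);movep(c,qdown(Q[2]));pause(.2)
T=tool();np.save('T3.npy',T);im=snapshot('wrist')[:,:,::-1];cv2.imwrite('pics/w3.png',im);print(read_state()['t'])
cv2.imwrite('pics/w3b.png',cv2.resize(im,(800,600),interpolation=cv2.INTER_CUBIC))
loc=[(-.105,-.15),(-.105,.15),(.105,-.15),(.105,.15)]
print(w2px([W(a*1e3,b*1e3,.015) for a,b in loc],T).round(1).tolist())
E
```

```text
124 [-11.94 123.53] [-0.37  0.29  0.24]
118 [-11.98 117.56] [-0.19  0.63 -0.12]
113 [-12.01 112.62] [0.22 0.69 0.52]
110 [-11.94 109.82] [ 0.86  1.03 -0.02]
13.775
[[132.6, 59.0], [386.3, 58.9], [141.3, 228.8], [377.9, 228.7]]
```

View pics/w3b.png

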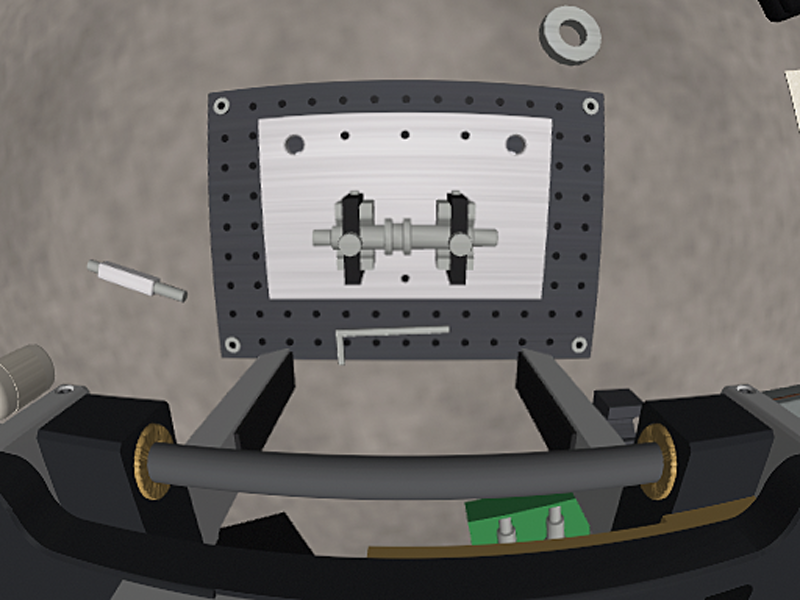

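```bash
cat >> h.py <<'E'
def measure(img,T,near=.013,rot=True):
    """plate pose relative to receiver from wrist pic using cornerSubPix"""
    g=cv2.cvtColor(img,cv2.COLOR_BGR2GRAY)
    def sp(guess):
        return cv2.cornerSubPix(g,np.array(guess,np.float32).reshape(-1,1,2),(5,5),(-1,-1),(3,50,.01)).reshape(-1,2)
    rl=[(-.105,-.15),(-.105,.15),(.105,-.15),(.105,.15)]
    rp=sp(w2px([W(a*1e3,b*1e3,.015) for a,b in rl],T))
    q,rr=fit(rp,rl,[.015]*4,T)
    m=cv2.morphologyEx(((g>165)*255).astype(np.uint8),cv2.MORPH_CLOSE,np.ones((9,9)))
    n,l,st,ce=cv2.connectedComponentsWithStats(m[:235]);
    cx=w2px([W(0,0,.03)],T)[0].astype(int);lab=1+np.argmax(st[1:,4])
    cs,_=cv2.findContours((l==lab).astype(np.uint8),cv2.RETR_EXTERNAL,cv2.CHAIN_APPROX_NONE)
    c=max(cs,key=cv2.contourArea).reshape(-1,2);s=c.sum(1);d=c[:,0]-c[:,1]
    gs=[c[s.argmin()],c[d.argmax()],c[d.argmin()],c[s.argmax()]]
    pp=sp(gs);pl=[(-.065,-.1),(-.065,.1),(.065,-.1),(.065,.1)]
    k,kr=fit(pp,pl,[.025+near*(.065-x[0])/.13 for x in pl],T)
    dd=rz(q[2]).T@(k[:2]-q[:2])*1e3
    print('rec',q.round(4),'res',abs(rr).max(),'| plate rel mm',dd.round(2),'yaw',round(k[2]-q[2],4),'res',kr.tolist(),pp.round(1).tolist())
    return q,k,dd
E
python3 - <<'E'
from h import *
for n in (1,3): measure(cv2.imread(f'pics/w{n}.png'),np.load(f'T{n}.npy'))
im=cv2.imread('pics/w3.png')
cv2.imwrite('pics/h3.png',np.hstack([cv2.resize(im[y-15:y+15,x-15:x+15],(390,390),interpolation=cv2.INTER_CUBIC) for x,y in [(188,92),(330,92)]]))
E
```

```text
rec [ 0.5614 -0.0351 -0.1963] res 0.0 | plate rel mm [-12.53  19.84] yaw -0.0061 res [[0.0, 0.0], [-0.2, 0.1], [0.0, 0.0], [0.2, -0.1]] [[185.39999389648438, 68.0999984741211], [372.0, 74.0], [189.39999389648438, 185.39999389648438], [362.79998779296875, 187.60000610351562]]
rec [ 0.5614 -0.0351 -0.1963] res 0.0 | plate rel mm [-11.15  -0.81] yaw -0.0006 res [[-0.4, 0.2], [-0.3, -0.1], [0.5, 0.1], [0.3, -0.2]] [[165.0, 75.9000015258789], [352.70001220703125, 75.69999694824219], [172.10000610351562, 190.6999969482422], [345.70001220703125, 190.8000030517578]]
```

View pics/h3.png

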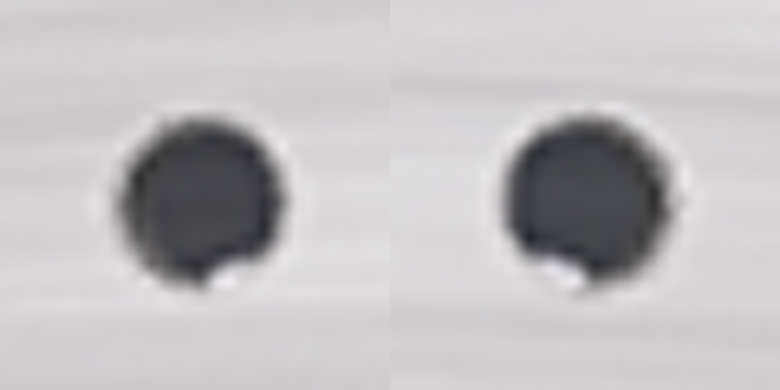

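```bash
python3 - <<'E'
from h import *
o=qdown(Q[2]);z=.0185
movep(W(-100,0,.15),o);movel(W(-100,0,z),feed=.12);pause(.1)
f0=fr();print(f0.round(2),RL(read_state()['eef_pos']).round(2),read_state()['eef_pos'][2])
x=-92;movel(W(x,0,z),feed=.05)
while x<-80:
    x+=.7;movel(W(x,0,z),feed=.03);f=fr()-f0
    if f[0]<-1.8:break
print('contact',x,f.round(2))
# push 8 mm beyond expected contact (-86)
for xx in (-83,-81,-79,-78):
    movel(W(xx,0,z),feed=.03);print(xx,RL(read_state()['eef_pos']).round(2),(fr()-f0).round(2))
T=tool();im=snapshot('wrist')[:,:,::-1];cv2.imwrite('pics/w4.png',cv2.resize(im,(800,600),interpolation=cv2.INTER_CUBIC));print(read_state()['t'])
im=snapshot('side')[:,:,::-1];cv2.imwrite('pics/s4.png',cv2.resize(im[150:270,190:320],(780,720),interpolation=cv2.INTER_CUBIC)[:600])
E
```

```text
[ 0.41  0.7  -0.27] [-99.61   0.18] 0.01904963313068175
contact -86.39999999999998 [-4.41 -0.21  1.42]
-83 [-8.279e+01 -3.000e-02] [-1.55 -0.32  0.03]
-81 [-8.091e+01 -5.000e-02] [-2.49 -0.16 -1.13]
-79 [-7.836e+01  1.000e-02] [-0.73 -1.2   0.13]
-78 [-7.779e+01  3.000e-02] [-0.22 -1.43  0.84]
19.1583
```

View pics/w4.png

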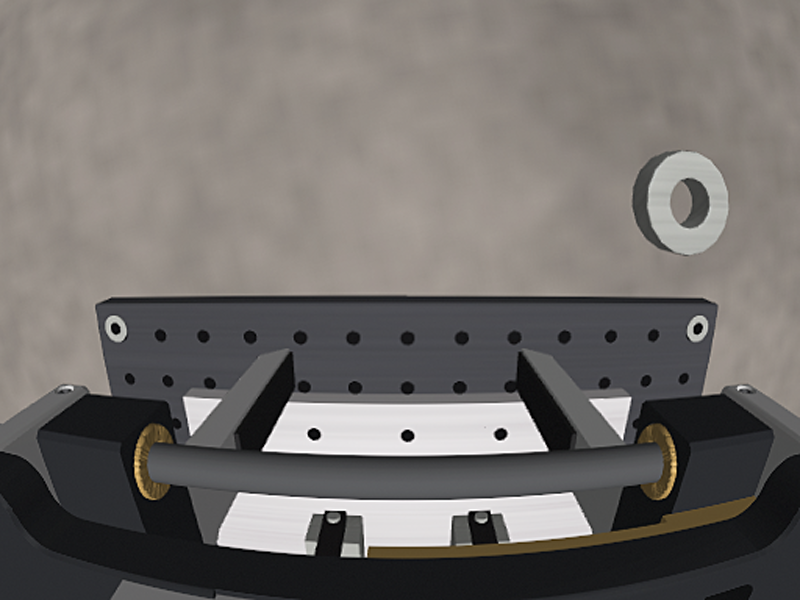

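View pics/s4.png

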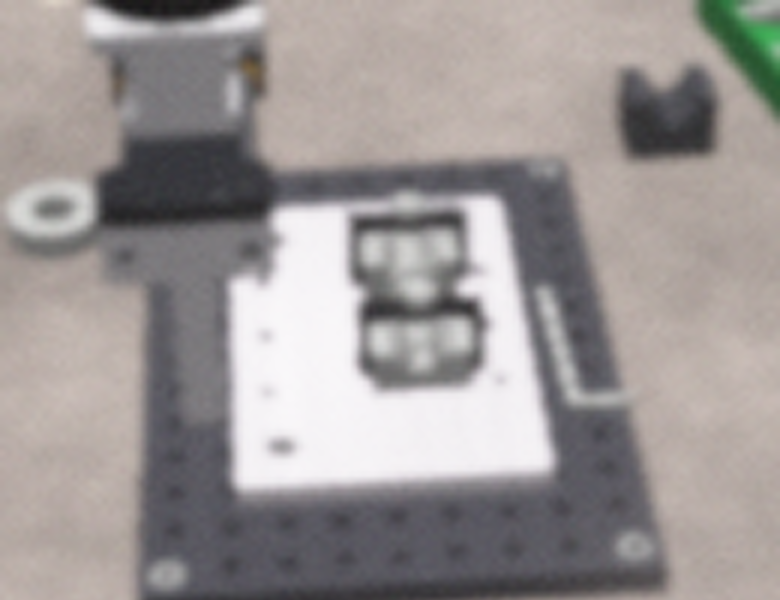

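```bash
python3 - <<'E'
from h import *
f0=np.array([.41,.7,-.27]);z=.0185
for xx in (-77,-76.3,-75.7,-75.2,-74.8):
    movel(W(xx,0,z),feed=.02);pause(.05);f=fr()-f0;print(xx,RL(read_state()['eef_pos']).round(2),f.round(2))
    if f[0]<-12:break
T=tool();im=snapshot('wrist')[:,:,::-1];cv2.imwrite('pics/w5.png',cv2.resize(im,(800,600),interpolation=cv2.INTER_CUBIC));print(read_state()['t'])
E
```

```text
-77 [-76.96   0.  ] [-0.63 -0.9   0.96]
-76.3 [-7.629e+01 -2.000e-02] [ 0.27 -0.73 -0.18]
-75.7 [-75.68  -0.  ] [-0.42 -0.61  0.9 ]
-75.2 [-7.52e+01 -2.00e-02] [-0.83 -0.46  0.31]
-74.8 [-7.496e+01 -3.000e-02] [-1.84 -0.78  0.06]
20.7583
```

View pics/w5.png

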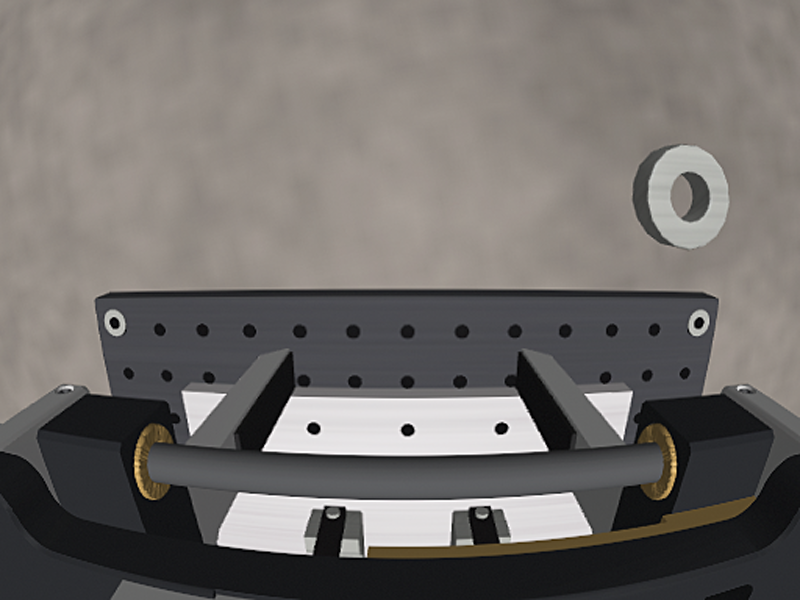

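```bash
python3 - <<'E'
from h import *
o=qdown(Q[2])
movel(W(-85,0,.0185),feed=.1);movel(W(-90,0,.17),feed=.25);movep(W(50,0,.17),o);pause(.2)
T=tool();np.save('T6.npy',T);im=snapshot('wrist')[:,:,::-1].copy();cv2.imwrite('pics/w6.png',im);print(read_state()['t'])
for n in(0,.013):measure(im,T,n)
a=cv2.resize(im[40:240,115:405],(800,552),interpolation=cv2.INTER_CUBIC);cv2.imwrite('pics/w6b.png',a)
E
```

```text
22.6333
rec [ 0.5614 -0.0351 -0.1963] res 0.0 | plate rel mm [ 0.6  -0.05] yaw -0.0027 res [[0.1, 0.2], [-0.1, -0.2], [-0.0, 0.1], [0.0, -0.1]] [[169.3000030517578, 87.5999984741211], [350.1000061035156, 88.19999694824219], [173.5, 201.3000030517578], [345.5, 201.5]]
rec [ 0.5614 -0.0351 -0.1963] res 0.0 | plate rel mm [ 1.46 -0.06] yaw -0.0026 res [[-1.5, -3.6], [-0.1, 3.9], [0.8, -0.0], [0.8, -0.3]] [[169.3000030517578, 87.5999984741211], [350.1000061035156, 88.19999694824219], [173.5, 201.3000030517578], [345.5, 201.5]]
```

View pics/w6b.png

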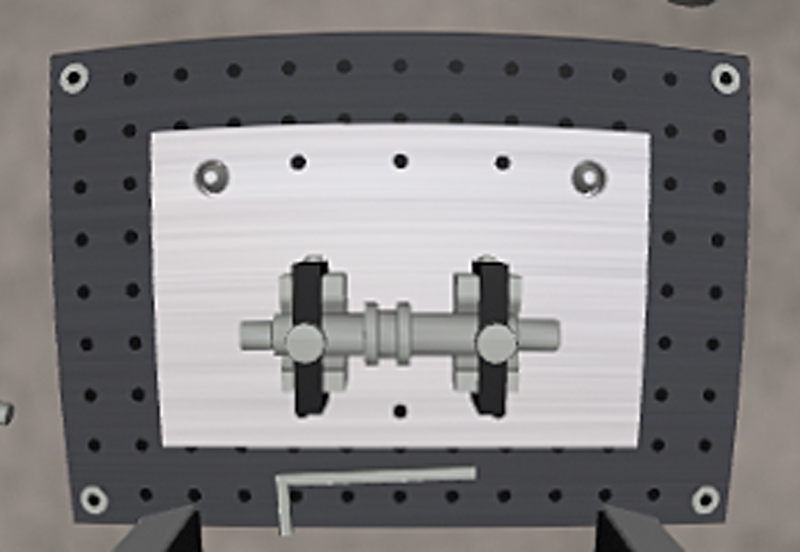

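```bash
python3 - <<'E'
from h import *
T=np.load('T6.npy');g=np.array([[169.3,87.6],[350.1,88.2],[173.5,201.3],[345.5,201.5]])
pl=np.array([(-.065,-.1),(-.065,.1),(.065,-.1),(.065,.1)])
def f(v): # x,y,yaw,z near,z far
    z=np.where(pl[:,0]<0,v[3],v[4]);P=np.c_[pl@rz(v[2]).T+v[:2],z];return (w2px(P,T)-g).ravel()
r=least_squares(f,[.56,-.035,-.196,.03,.03],x_scale=[.01,.01,.01,.01,.01]);print(r.x.round(4),r.fun.round(2))
im=cv2.imread('pics/w6.png')
im2=snapshot('side')[:,:,::-1];cv2.imwrite('pics/s6.png',cv2.resize(im2[160:260,200:310],(660,600),interpolation=cv2.INTER_CUBIC))
cv2.imwrite('pics/h6.png',np.hstack([cv2.resize(im[y-12:y+12,x-12:x+12],(384,384),interpolation=cv2.INTER_CUBIC) for x,y in [(191,104),(328,104)]]))
E
```

```text
[ 0.562  -0.0353 -0.199   0.0256  0.0252] [ 0.03  0.06  0.02 -0.11  0.   -0.04 -0.04  0.09]
```

View pics/s6.png

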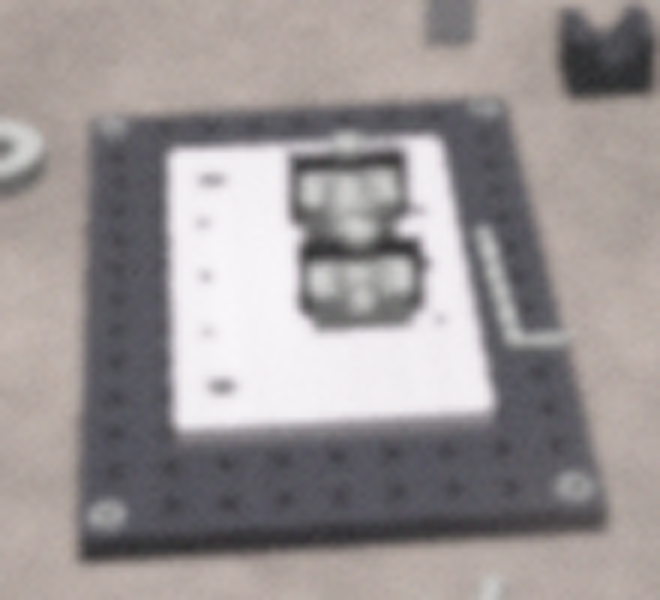

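View pics/h6.png

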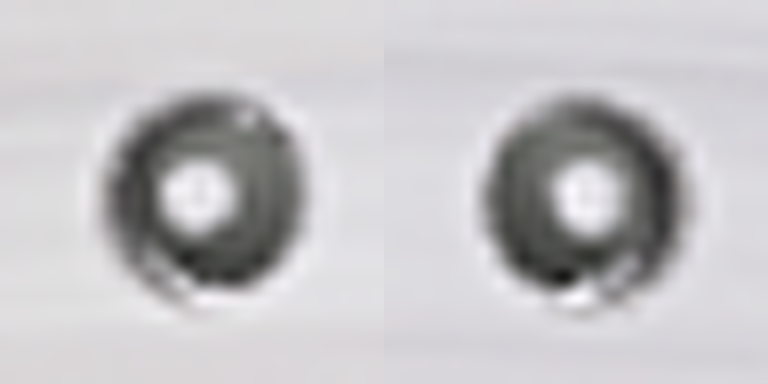

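```bash
python3 - <<'E'
from h import *
print(read_state()['ft_force'].round(2),read_state()['t']);hand_in()
E
```

```text
[0.17 0.31 0.31] 22.6833
the job is handed in; nothing more can be done
```

The plate is seated on both pins and lies flat by my measurements. I handed the job in at 22.7 s with the arm clear; no verdict is reported.

- **What I did:** The first wrist picture put the plate 12.5 mm too near the robot, 20.3 mm too far left and 0.006 rad askew. I pushed it about 20 mm to the right by its left edge with both fingers. Then I pushed it about 11 mm away from the robot by its near edge until it dropped over the pins. The arm never gripped or lifted the plate.
- **Seating:** In the last wrist picture both pin tips show close to the middle of their holes. The fitted plate position is 0.6 mm from nominal along x and 0.05 mm along y, with 0.003 rad of turn.
- **Flatness:** The free-height fit put the top face at 25.6 mm at the near edge and 25.2 mm at the far edge, where flat is 25 mm. That is a tilt of about 0.003 rad.
- **Arm, shaft and bystanders:** The highest contact force I logged was about 4 N, and the wrist force was about 0.5 N (noise) at hand-in. I steered clear of the shaft and the bystanders, and none looks moved in the pictures; I did not measure their positions afterwards.
- **Checks that fell short:** The automatic refinement of the base's corners failed and returned its starting guess. The base pose therefore rests on the first hand-picked fit, which had residuals up to 0.4 mm. The 0.6 mm x offset is within the 0.75 mm of pin play and the calibration error.

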